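# Take the heater filter out for washing

### The arm

A 6-joint arm with a two-finger parallel gripper is mounted at the origin on the work surface. World frame = base frame: x ahead of the robot, y to its left, z up, the work surface at z = 0. Lengths are in mm, angles in rad, forces in N, time in s.
With the tool pointing down it reaches from about 300 to 850 mm from the base axis. Payload 5.4 kg.
Tool frame: the origin (TCP) lies at the very end of the fingers, on their centre line; the grasp point (between the pads) lies 19 mm behind it (ctrl.grip_point_offset is the distance from the TCP to the grasp point, in mm); z points along the fingers, y is the line along which they close (so a half turn about z gives the same grasp; the last joint's range is limited). The gripper opens to 85 mm and grips with 20 to 120 N. Pads are 22 mm wide; open, the fingers measure 114 mm over their backs; the gripper's body (76 mm by 85 mm) begins 54 mm behind the grasp point. The pads swing forward as they close: fully open they stand 13 mm farther back than shut.
Start: joints at [-1.375, 0.158, 1.597, -0, 1.386, -0.21], TCP at [226.959, -528.295, 231.299] pointing down, gripper open.
Joint ranges: [-2.91, 2.91], [-0.94, 2.29], [0.18, 2.7], [-1.29, 4.43], [0.17, 2.64], [-3, 3]. Speed limits (rad/s): [2.57, 2.57, 3.14, 3.14, 3.14, 3.14].

### API

Orientations are given as [roll, pitch, yaw] about the fixed x, y, z axes, in that order (R = Rz(yaw) Ry(pitch) Rx(roll)).
In Python, from rig import ctrl gives the robot as it stands. The module is installed in compiled form; this text tells all that it offers.
- The arm moves only by the tool play_rows, never from a script. Its argument "series" is a list of rows, each a list of 7 numbers: the shift along the tool's x, y, z as a fraction of full scale, then the turn, a rotation vector about the tool's x, y, z as a fraction of full scale, then the gripper command: -1 is shut, 1 is fully open, values between are in proportion. In form: [[dx, dy, dz, ax, ay, az, gripper], ...]. A call has 1 to 20 rows; each row shifts and turns the commanded pose from where the row before left it, along the tool's axes as they then stand; what a row does not reach is not made up. Full scale, the value 1, is 0.12 m for a shift and pi/2 rad for a turn. A row lasts 1/12 s, in which the tool goes at most 41.7 mm and 7.16 degrees, less where a joint would pass 70% of its speed; a pose out of reach is approached as far as the arm can. A call with a number of a shift or a turn outside -1 to 1 is refused whole. A call with a gripper value outside its range is refused whole. The fingers move at their own pace and stop on an object; "grip_force" is the grip in N (left out, the last holds). Time passes only in rows, so rows that do not move let the fingers close. It gives the time, the measured TCP pose, the force, the opening and the grip force at its end, in the units of the state.
- ctrl.get_state(): the state, without advancing time (a new reading comes with each control period).
- ctrl.read_camera(name): name is "scene" or "side" or "wrist"; returns the picture (480x640x3 uint8, red, green, blue); there is no depth.
- ctrl.camera_params(name): a dict with "K" (3x3 intrinsics, pixels), "k1" (the pictures are not rectified: a ray, as slopes to the right and down, at radius r is drawn at 1 + k1 r^2 times it, then the intrinsics apply), "xyz" and "orientation" of the camera in the world. Camera axes: x right, y up, looking along -z (the intrinsics and any distortion apply to the point x, -y, -z); pixel columns grow to the right and rows downward; lengths in mm; the calibration is good to about 2 mm. A picture is of the moment at which its call begins: read the wrist's pose just before it. camera_params takes no time and is no camera call; for the wrist camera it gives the pose at the moment of the call.
- ctrl.finish_job(): hands the job in; it is judged then, once.
Trained networks look in the newest picture that a camera, given by its name, has taken for a name from the list of things; names that differ only in an ending like _2 or _b are one class to them, and where a whole thing is asked for, a point or a joint stands for the part that bears it (a point fixed in the world has none). Each returns a list of dicts, best first, with "score" (0 to 1); they miss things now and then, are a little off and sometimes report something else, mostly with a low value. They report only what shows in the picture. A call takes as long as a camera call. They do not tell look-alikes from the thing itself.
- ctrl.regions_of(camera, query): "mask" (480x640 bool, what is visible of it) and "xy" ([column, row] in pixels, amid what is visible of it).
The state is a dict: "time_s": time; "qpos": joint angles; "dq": joint speeds; "tau": joint torques, N m; "tool_pos": TCP position; "tool_rot": TCP orientation; "ft_force": force on the tool from outside, world axes, zero at the start; "torque": the same for the moment, N m; "gripper_width": finger opening in mm; "grasp_force": force on a finger pad.
Only numpy, scipy, OpenCV 4.12 (cv2) and the standard library are available. Lean on these libraries where they do the work, as an engineer would, in place of code of your own. Each camera call takes 0.05 s, during which the arm holds its last target. There are 200 camera calls.

### The job

Take the filter out of the heater's air-intake box so that it can be washed: turn the swing tab fully aside, draw the filter out from under the fixed lip, lift it out by its pull, and lay it flat, pull upward, in the white wash tray. Do not drop the filter, leave the tab turned aside, and do not disturb the steel cup and the glass jar standing nearby.

Things in the scene. Friction and masses are not known exactly. Their poses are not given: they have to be found in the camera images.
- vent: Low grey air-intake box fixed to the counter, 164 (y) by 50 mm high, reaching 118 mm to -x and 103 mm to +x of its origin, which lies on the counter under the middle of the recess in its top. x points from the swing tab to the fixed lip, z up. Recess 166 (x) by 124 (y) mm, 10 mm deep, its ledge 40 mm above the counter. The border at -x, 35 mm wide, carries the tab.
- lip_edge (a point): Middle of the lower free edge of the aluminium lip fixed along the recess's +x side (3.5 mm thick, 9 mm over the recess, underside 50.5 mm above the counter); axes as the box. About 7 mm of the filter lies under it, with about 14 mm free at the filter's -x edge: with the tab aside, slide the filter 9 to 13 mm to the box's -x, then it lifts straight out.
- tab (a joint): Swing tab's angle about its vertical pivot, rad. 0: it points to the box's +x, over the filter's edge, holding it; positive anticlockwise from above. Turns either way to a stop at 1.65 or -1.65, lying along the border, clear of the filter (clear from about 1.35). Light friction, 1 to 1.5 N near its end; stays where left. Starts within 0.25 of 0.
- tab_pivot (a point): Point on the tab's pivot axis, 64 mm above the counter, 100 mm from the box's origin to its -x. x points along the tab and turns with it; z up. Steel strip 12 mm wide, 5 mm thick (52 to 57 mm above the counter), reaching 47 mm from the pivot, with an upright wing along it, 8 mm thick, 14 to 45 mm from the pivot, top 79 mm above the counter: push it sideways or grip it.
- filter_pull (a point): Centre of the filter's pull: steel bar 10 mm thick (x), 74 mm long (y), 16 mm high, on two feet at the filter's middle; its centre is 30 mm above the filter's underside, 22 mm above its flat top (14 mm gap under the bar). Filter axes: x along its 150 mm length (the box's x while in it), z up. Grip across x. In the box the centre is 70 mm above the counter.
- filter: The filter cassette: flat metal panel 150 (x) by 120 (y) by 8 mm, about 0.25 kg. Origin at the centre of its underside, z up through the pull.
- tray_floor (a point): Centre of the inner floor, 5 mm above the counter, of the white wash tray: loose, 0.8 kg, inner size 212 (x) by 182 (y) mm, walls 5 mm thick and rim 28 mm above the counter. x along its longer side, z up. The filter fits lengthwise or crosswise.
- cup: Bystander: steel camping cup, 74 mm across, 75 mm tall, handle at its +y. Origin at the centre of its underside.
- jar: Bystander: glass jar, 56 mm across, 85 mm tall. Origin at the centre of its underside.
Not all that is in view belongs to the job. What is shaped like the filter but pink is not meant.

How it is judged:
By the outcome, as a careful person would: the job done as asked, in the order asked, and still so for the second after the job is handed in, with the robot touching nothing.
It also fails if it takes over 61 s, if anything falls off the work surface, if the arm or the gripper's body presses on something with over 40 N, if the wrist force passes 120 N, or if a joint passes its speed limit or range.

## Working session

There is one attempt and no reset: what is moved stays moved. The work goes in short steps, Python scripts to look and compute and a tool call to move; the robot and the scene stay as the last step left them, time stands still between calls to the robot, and variables do not carry over. Pictures are saved under pics/ and viewed, at most 10 in all, crops included, and the job is handed in when it is done.

Besides the shell and the picture viewer there is one more tool, called after ">>>" in YAML: its name, and indented under it one key for each argument. play_rows: Moves the arm, as the interface text tells. Its arguments: {"type":"object","properties":{"series":{"type":"array"},"grip_force":{"type":"number"}},"required":["series"]}

```bash
mkdir -p pics; cat > h.py <<'E'
import numpy as np, cv2
from scipy.spatial.transform import Rotation as R
from rig import ctrl
def cam(n):
    p=ctrl.camera_params(n); o=np.array(p["orientation"],float)
    M=o if o.shape==(3,3) else R.from_euler('xyz',o).as_matrix()
    return np.array(p["K"]),p["k1"],np.array(p["xyz"],float),M
def ray(c,uv):
    K,k1,t,M=c; d=np.linalg.inv(K)@[uv[0],uv[1],1]; a=d[:2]; s=a.copy()
    for _ in range(20): s=a/(1+k1*(s@s))
    return M@np.array([s[0],-s[1],-1])
def at(c,uv,z):
    d=ray(c,uv); return c[2]+d*(z-c[2][2])/d[2]
def proj(c,P):
    K,k1,t,M=c; q=M.T@(np.array(P,float)-t); s=np.array([q[0],-q[1]])/-q[2]
    s=s*(1+k1*(s@s)); return (K@[s[0],s[1],1])[:2]
def shot(n,f=None):
    c=cam(n); im=ctrl.read_camera(n)
    if f: cv2.imwrite('pics/'+f,im[:,:,::-1])
    return c,im
E
python3 - <<'E'
from h import *
c,a=shot('scene');c2,b=shot('side')
for n,i in(('scene',a),('side',b)): cv2.imwrite(f'pics/{n}0.png',i[:,:,::-1])
for n,cc in(('scene',c),('side',c2)):
    print(n,cc[2].round(),cc[1])
    for q,z in(('vent',50),('filter',48),('filter_pull',78),('tab',60),('tray_floor',20),('cup',40),('jar',40)):
        for r in ctrl.regions_of(n,q): print(q,round(r['score'],2),np.round(r['xy']),at(cc,r['xy'],z).round(),r['mask'].sum())
E
```

```text
scene [846. 546. 870.] -0.14125264887604286
vent 0.74 [392. 385.] [545. 293.  50.] 7397
filter 0.95 [500. 319.] [306. 309.  48.] 4552
filter 0.68 [363. 359.] [552. 228.  48.] 5519
filter_pull 0.87 [343. 173.] [ 332. -129.   78.] 2614
filter_pull 0.68 [497. 316.] [327. 309.  78.] 4506
filter_pull 0.57 [365. 361.] [563. 244.  78.] 5562
tab 0.5 [398. 326.] [469. 218.  60.] 281
tray_floor 0.92 [216. 208.] [ 581. -252.   20.] 7585
cup 0.75 [266. 288.] [607.   4.  40.] 2162
jar 0.91 [349. 234.] [403. -11.  40.] 1115
side [135. 580. 858.] -0.10960342818043063
vent 0.72 [249. 328.] [477. 244.  50.] 7238
filter 0.85 [219. 308.] [545. 238.  48.] 4632
filter 0.56 [334. 430.] [265. 316.  48.] 7050
filter 0.29 [245. 332.] [479. 252.  48.] 7626
filter_pull 0.65 [217. 301.] [541. 243.  78.] 4604
filter_pull 0.59 [338. 428.] [257. 320.  78.] 7056
tab 0.67 [219. 305.] [543. 239.  60.] 4728
tab 0.58 [260. 318.] [468. 222.  60.] 365
tab 0.4 [358. 251.] [399.   8.  60.] 1263
tray_floor 0.95 [346. 158.] [ 567. -239.   20.] 6337
tray_floor 0.72 [218. 304.] [566. 221.  20.] 4759
cup 0.97 [269. 216.] [601.  11.  40.] 1737
jar 0.69 [358. 251.] [407.  -8.  40.] 1183
```

View pics/scene0.png

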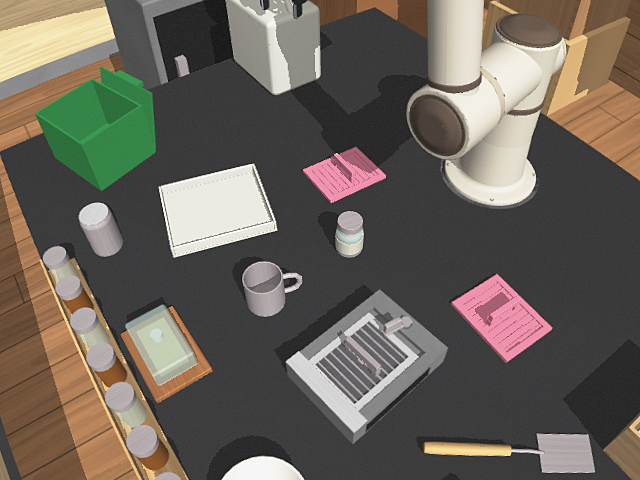

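View pics/side0.png

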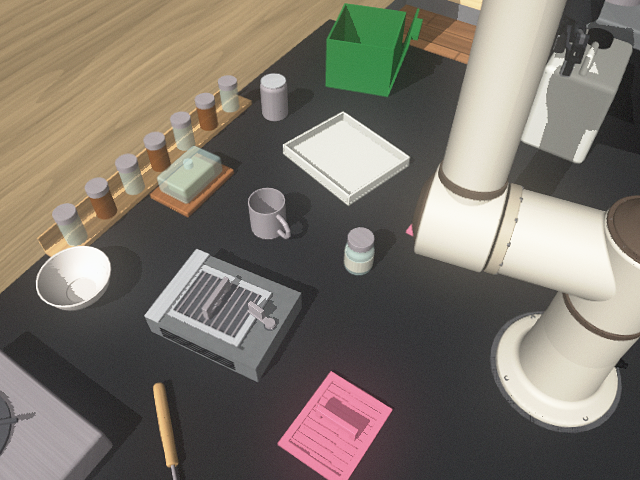

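The scene camera shows the grey filter in its box at about (365,360), with the lip at lower left (290,362)-(356,432) and the tab at (398,325). The tray is at (216,208), the cup at (266,288) and the jar at (349,234). There are three candidates for the filter: pink at (345,175), pink at (500,317) and the grey one in the box at (365,355). The grey one fits, because it is in the box with a tab and lip. I'll confirm it with a close wrist view.

```bash
python3 - <<'E'
from h import *
for n,L in(('scene',[(290,362),(356,432),(447,348),(378,291)]),('side',[(197,250),(147,317),(258,367),(300,292)])):
    P=np.array([at(cam(n),u,50) for u in L])[:,:2]; print(n,P.round().tolist())
    tray={'scene':[(158,187),(256,166),(275,227),(173,250)],'side':[(284,149),(343,113),(409,158),(349,198)]}[n]
    T=np.array([at(cam(n),u,28) for u in tray])[:,:2]; print(T.round().tolist(),T.mean(0))
s=ctrl.get_state(); print(s)
M=R.from_euler('xyz',s['tool_rot']).as_matrix() ; print(M.round(3))
w=cam('wrist'); print(w, M.T@(w[2]-s['tool_pos']))
E
```

```text
scene [[656.0, 163.0], [639.0, 322.0], [425.0, 296.0], [447.0, 135.0]]
[[660.0, -379.0], [446.0, -307.0], [509.0, -124.0], [709.0, -192.0]] [ 580.96466653 -250.42469326]
side [[660.0, 162.0], [638.0, 322.0], [421.0, 294.0], [444.0, 136.0]]
[[698.0, -182.0], [652.0, -369.0], [444.0, -309.0], [496.0, -128.0]] [ 572.26674261 -246.94715038]
{'time_s': 0.8, 'qpos': array([-1.37506788e+00,  1.58358311e-01,  1.59699046e+00, -8.56124179e-06,
        1.38619345e+00, -2.10080541e-01]), 'dq': array([-0.00040569,  0.00018179, -0.00160185, -0.00031019, -0.00057709,
       -0.00050355]), 'tau': array([ 1.33738067e-04, -3.95979595e+01, -3.31685400e+01, -2.29328789e-04,
        6.50624061e-04,  2.03994637e-05]), 'tool_pos': array([ 226.97508872, -528.29731758,  231.3273743 ]), 'tool_rot': array([3.14154509e+00, 1.87475888e-05, 4.05810558e-01]), 'ft_force': array([-0.18439315,  0.11099408, -0.7264039 ]), 'torque': array([-0.05210501,  0.01761191, -0.01451529]), 'grasp_force': 0.0, 'gripper_width': 85.47817507406967}
[[ 0.919  0.395  0.   ]
 [ 0.395 -0.919 -0.   ]
 [-0.     0.    -1.   ]]
(array([[339.64636868,   0.        , 322.72276945],
       [  0.        , 339.64636868, 239.71534248],
       [  0.        ,   0.        ,   1.        ]]), -0.06450558244702431, array([ 302.49287438, -495.97155127,  373.43381355]), array([[ 3.94878225e-01,  8.71677753e-01,  2.90256925e-01],
       [-9.18733468e-01,  3.74665307e-01,  1.24718571e-01],
       [-3.47960969e-05, -3.15917400e-01,  9.48786696e-01]])) [ 8.21428088e+01  1.18078298e-01 -1.42107974e+02]
```

>>> play_rows:
  series:
    - [0.248, -0.238, 0, 0, 0, 0, -1]
    - [0.248, -0.238, 0, 0, 0, 0, -1]
    - [0.248, -0.238, 0, 0, 0, 0, -1]
    - [0.248, -0.238, 0, 0, 0, 0, -1]
    - [0.248, -0.238, 0, 0, 0, 0, -1]
    - [0.248, -0.238, 0, 0, 0, 0, -1]
    - [0.248, -0.238, 0, 0, 0, 0, -1]
    - [0.248, -0.238, 0, 0, 0, 0, -1]
    - [0.248, -0.238, 0, 0, 0, 0, -1]
    - [0.248, -0.238, 0, 0, 0, 0, -1]
    - [0.248, -0.238, 0, 0, 0, 0, -1]
    - [0.248, -0.238, 0, 0, 0, 0, -1]
    - [0.248, -0.238, 0, 0, 0, 0, -1]
    - [0.248, -0.238, 0, 0, 0, 0, -1]
    - [0.248, -0.238, 0, 0, 0, 0, -1]
    - [0.248, -0.238, 0, 0, 0, 0, -1]
    - [0.248, -0.238, 0, 0, 0, 0, -1]
    - [0.248, -0.238, 0, 0, 0, 0, -1]
    - [0.248, -0.238, 0, 0, 0, 0, -1]
    - [0.248, -0.238, 0, 0, 0, 0, -1]

```text
time_s: 2.47
tool_pos: [548.7, 233.7, 231.3]
tool_rot: [3.141, -0.0, 0.406]
ft_force: [0.2, -0.4, 0.6]
gripper_width: -0.1
grasp_force: 0.0
```

>>> play_rows:
  series:
    - [0, 0, 0, 0, 0, -0.075, -1]
    - [0, 0, 0, 0, 0, -0.075, -1]
    - [0, 0, 0, 0, 0, -0.075, -1]
    - [0, 0, 0, 0, 0, -0.075, -1]
    - [0, 0, 0, 0, 0, -0.075, -1]
    - [0, 0, 0, 0, 0, -0.075, -1]
    - [0, 0, 0, 0, 0, -0.075, -1]
    - [0, 0, 0, 0, 0, -0.075, -1]
    - [0, 0, 0, 0, 0, -0.075, -1]
    - [0, 0, 0, 0, 0, -0.075, -1]
    - [0, 0, 0, 0, 0, -0.075, -1]
    - [0, 0, 0, 0, 0, 0, -1]
    - [0, 0, 0, 0, 0, 0, -1]

```text
time_s: 3.55
tool_pos: [548.3, 231.5, 231.3]
tool_rot: [-3.142, -0.0, 1.698]
ft_force: [-0.8, -0.1, 0.5]
gripper_width: -0.1
grasp_force: 0.0
```

```bash
python3 - <<'E'
from h import *
s=ctrl.get_state();c,im=shot('wrist','w1.png'); print(s['time_s'],s['tool_pos'],s['tool_rot'],s['ft_force'],s['gripper_width'])
for q,z in(('tab',79),('filter_pull',78),('filter',48)):
    for r in ctrl.regions_of('wrist',q): print(q,round(r['score'],2),np.round(r['xy']),at(c,r['xy'],z).round())
a=.125;o=np.array([548.5,230]);ex=np.array([np.cos(a),np.sin(a)]);ey=np.array([-ex[1],ex[0]])
B=lambda x,y,z:np.r_[o+x*ex+y*ey,z]
for p in((0,-37,78),(0,37,78),(-100,0,64),(-118,-82,50),(-118,82,50),(103,82,50),(103,-82,50)): print(p,proj(c,B(*p)).round())
E
```

```text
3.55 [548.3389826  231.46619215 231.28425657] [-3.14155756e+00 -2.45738937e-05  1.69842772e+00] [-0.79363906 -0.08275761  0.45378161] -0.13418378511068657
tab 0.65 [239. 220.] [474. 224.  79.]
filter_pull 0.97 [328. 209.] [553. 244.  78.]
filter_pull 0.89 [ 75. 110.] [328. 303.  78.]
filter_pull 0.87 [ 80. 421.] [292. -50.  78.]
filter 0.95 [ 78. 420.] [264. -86.  48.]
filter 0.88 [330. 214.] [557. 232.  48.]
filter 0.73 [ 74. 115.] [306. 297.  48.]
(0, -37, 78) [322. 261.]
(0, 37, 78) [322. 182.]
(-100, 0, 64) [216. 219.]
(-118, -82, 50) [211. 290.]
(-118, 82, 50) [194. 129.]
(103, 82, 50) [434. 130.]
(103, -82, 50) [418. 291.]
```

View pics/w1.png

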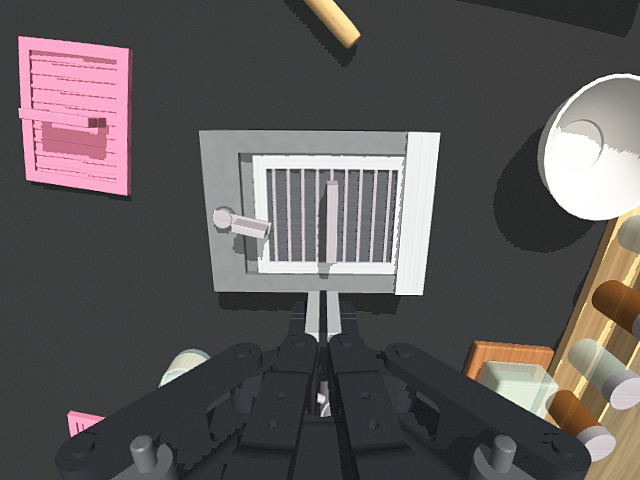

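The wrist view confirms the target: the grey filter in the box has its pull at (331,181)-(331,263), the lip is on the right, and the pivot is at (222,217) with the wing from (232,218) to (269,231). The tab is turned slightly to −y (clockwise). I'll refit the box pose from these pixels.

```bash
python3 - <<'E'
from h import *
from scipy.optimize import least_squares
c=cam('wrist')
obs=[((0,-37,78),(331,263)),((0,37,78),(331,181)),((-118,-82,50),(213,291)),((-118,82,50),(200,131)),((-100,0,62),(222,217))]
def f(p):
    e=np.array([np.cos(p[2]),np.sin(p[2])]);n=np.array([-e[1],e[0]])
    return np.concatenate([proj(c,np.r_[p[:2]+q[0]*e+q[1]*n,q[2]])-u for q,u in obs])
r=least_squares(f,[548,230,.125]);print(r.x,r.fun.round(1))
p=r.x;e=np.array([np.cos(p[2]),np.sin(p[2])]);n=np.array([-e[1],e[0]])
for u in((232,216),(269,229),(264,238),(269,231)):
    d=at(c,u,79)[:2]-p[:2]; print((d@e).round(1),(d@n).round(1))
d=at(c,(331,222),78)[:2]-p[:2];print('pull',d@e,d@n)
s=ctrl.get_state();d=s['tool_pos'][:2]-p[:2];print('tcp box',d@e,d@n,s['tool_rot'][2]-np.pi/2)
E
```

```text
[5.54804976e+02 2.30447607e+02 1.21965107e-01] [-2.9 -1.2 -1.8  1.8  3.3 -0.8  0.7 -2.2  1.3  1.6]
-86.8 7.0
-53.9 -5.0
-58.9 -13.6
-54.0 -6.9
pull 2.120682042393178 1.7081842277754433
tcp box -6.306746654309421 1.8019725272033986 0.12928737692782555
```

>>> play_rows:
  series:
    - [0.085, -0.245, 0, 0, 0, 0, -1]
    - [0.085, -0.245, 0, 0, 0, 0, -1]
    - [0, 0, 0.28, 0, 0, 0, -1]
    - [0, 0, 0.28, 0, 0, 0, -1]
    - [0, 0, 0.28, 0, 0, 0, -1]
    - [0, 0, 0.28, 0, 0, 0, -1]
    - [0, 0, 0.19, 0, 0, 0, -1]
    - [0, 0, 0.1, 0, 0, 0, -1]
    - [0, 0, 0, 0, 0, 0, -1]

```text
time_s: 4.5
tool_pos: [485.1, 243.4, 59.2]
tool_rot: [-3.136, 0.001, 1.701]
ft_force: [-0.1, 0.2, 0.1]
gripper_width: -0.0
grasp_force: 0.0
```

>>> play_rows:
  series:
    - [-0.054, 0.015, 0, 0, 0, 0, -1]
    - [-0.054, 0.015, 0, 0, 0, 0, -1]
    - [-0.054, 0.015, 0, 0, 0, 0, -1]
    - [-0.054, 0.015, 0, 0, 0, 0, -1]
    - [-0.044, -0.011, 0, 0, 0, 0, -1]
    - [-0.044, -0.011, 0, 0, 0, 0, -1]
    - [-0.044, -0.011, 0, 0, 0, 0, -1]
    - [-0.046, -0.038, 0, 0, 0, 0, -1]
    - [-0.046, -0.038, 0, 0, 0, 0, -1]
    - [-0.022, -0.039, 0, 0, 0, 0, -1]
    - [-0.022, -0.039, 0, 0, 0, 0, -1]
    - [-0.022, -0.039, 0, 0, 0, 0, -1]
    - [0, 0, 0, 0, 0, 0, -1]

```text
time_s: 5.58
tool_pos: [474.4, 180.6, 61.9]
tool_rot: [-3.14, 0.0, 1.702]
ft_force: [0.5, -0.5, 0.3]
gripper_width: -0.3
grasp_force: 0.0
```

```bash
python3 - <<'E'
from h import *
c,im=shot('wrist','w2.png'); 
for n in('wrist','scene'):
  c,im=shot(n,n+'2.png')
  for r in ctrl.regions_of(n,'tab'): print(n,round(r['score'],2),np.round(r['xy']),at(c,r['xy'],70).round())
print(ctrl.get_state()['time_s'])
E
```

```text
wrist 0.73 [282. 257.] [455. 207.  70.]
wrist 0.66 [344. 135.] [474. 260.  70.]
scene 0.58 [401. 316.] [458. 209.  70.]
5.8333
```

View pics/w2.png

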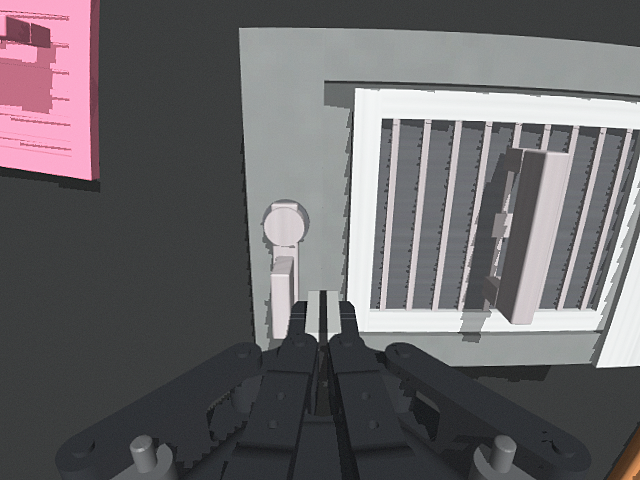

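The tab now lies almost along the border, with the pivot at (285,225) and the wing at (283,258)-(281,338). I'll nudge it on to the stop while watching the force.

>>> play_rows:
  series:
    - [0, -0.017, 0, 0, 0, 0, -1]
    - [0, -0.017, 0, 0, 0, 0, -1]
    - [0, -0.017, 0, 0, 0, 0, -1]
    - [0, 0, 0, 0, 0, 0, -1]

```text
time_s: 6.17
tool_pos: [471.2, 180.6, 62.6]
tool_rot: [3.137, 0.0, 1.702]
ft_force: [6.3, 0.4, -3.4]
gripper_width: -0.2
grasp_force: 2.9
```

Contact force is up to 6 N and the tool has stopped moving, so the tab is at its stop. I'll back off, rise, go above the pull with the gripper opening, and look.

>>> play_rows:
  series:
    - [0, 0.1, 0, 0, 0, 0, -1]
    - [0, 0, -0.28, 0, 0, 0, -1]
    - [0, 0, -0.28, 0, 0, 0, -1]
    - [0, 0, -0.28, 0, 0, 0, -1]
    - [0.114, 0.22, 0, 0, 0, 0, 0.4]
    - [0.114, 0.22, 0, 0, 0, 0, 0.4]
    - [0.114, 0.22, 0, 0, 0, 0, 0.4]
    - [0, 0, 0, 0, 0, 0, 0.4]
    - [0, 0, 0, 0, 0, 0, 0.4]

```text
time_s: 6.92
tool_pos: [554.4, 233.4, 162.1]
tool_rot: [-3.14, 0.0, 1.703]
ft_force: [0.0, -0.4, -0.7]
gripper_width: 59.3
grasp_force: 0.0
```

```bash
python3 - <<'E'
from h import *
s=ctrl.get_state();c,im=shot('wrist','w3.png'); print(s['time_s'],s['tool_pos'],s['tool_rot'],s['ft_force'],s['gripper_width'])
for q,z in(('tab',70),('filter_pull',78)):
    for r in ctrl.regions_of('wrist',q):
        v,u=np.nonzero(r['mask']); print(q,round(r['score'],2),np.round(r['xy']),at(c,r['xy'],z).round(),u.min(),u.max(),v.min(),v.max())
M=R.from_euler('xyz',s['tool_rot']).as_matrix()
for z in(48,62,78): print(z,proj(c,np.r_[s['tool_pos'][:2],z]).round(1))
E
```

```text
6.9167 [554.43400303 233.41578773 162.08680041] [-3.13976056e+00  1.73220317e-04  1.70260827e+00] [ 0.01420366 -0.38852989 -0.65524375] 59.29556159144921
tab 0.84 [190. 268.] [458. 201.  70.] 175 203 227 307
filter_pull 0.86 [ 41. 116.] [358. 300.  78.] 0 86 26 208
filter_pull 0.59 [319. 228.] [551. 248.  78.] 227 418 163 308
48 [321.8 235. ]
62 [321.7 240.6]
78 [321.6 247.8]
```

View pics/w3.png

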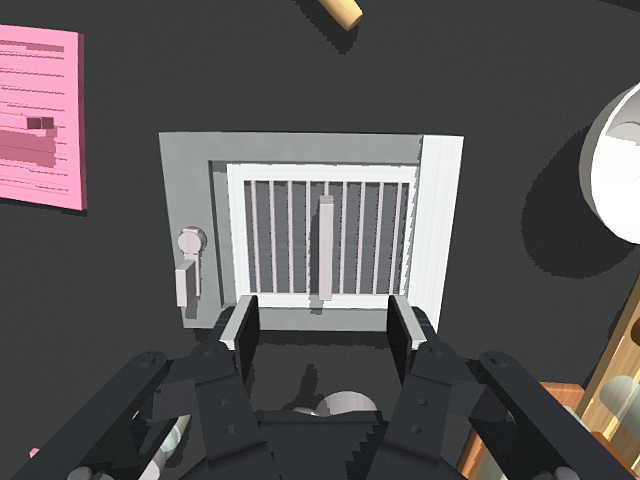

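The tab is fully aside, with the pivot at (190,240) and the wing at (187,285). The pull is at (326,195)-(326,299), about 3 mm to +x of the tool. I'll correct, go down and grip.

>>> play_rows:
  series:
    - [0, 0.025, 0, 0, 0, 0, 0.4]
    - [0, 0, 0.25, 0, 0, 0, 0.4]
    - [0, 0, 0.25, 0, 0, 0, 0.4]
    - [0, 0, 0.25, 0, 0, 0, 0.4]
    - [0, 0, 0.1, 0, 0, 0, 0.4]
    - [0, 0, 0.045, 0, 0, 0, 0.4]
    - [0, 0, 0, 0, 0, 0, 0.4]
    - [0, 0, 0, 0, 0, 0, -0.3]
    - [0, 0, 0, 0, 0, 0, -0.6]
    - [0, 0, 0, 0, 0, 0, -1]
    - [0, 0, 0, 0, 0, 0, -1]
    - [0, 0, 0, 0, 0, 0, -1]
    - [0, 0, 0, 0, 0, 0, -1]
    - [0, 0, 0, 0, 0, 0, -1]
  grip_force: 70

```text
time_s: 8.23
tool_pos: [558.4, 233.6, 57.1]
tool_rot: [3.14, -0.0, 1.702]
ft_force: [-0.4, -0.2, 5.9]
gripper_width: 8.6
grasp_force: 71.3
```

>>> play_rows:
  series:
    - [0, 0, -0.015, 0, 0, 0, -1]
    - [0, -0.015, 0, 0, 0, 0, -1]
    - [0, -0.02, 0, 0, 0, 0, -1]
    - [0, -0.02, 0, 0, 0, 0, -1]
    - [0, -0.02, 0, 0, 0, 0, -1]
    - [0, -0.017, 0, 0, 0, 0, -1]
    - [0, 0, 0, 0, 0, 0, -1]
    - [0, 0, 0, 0, 0, 0, -1]

```text
time_s: 8.9
tool_pos: [545.9, 231.9, 57.1]
tool_rot: [-3.14, 0.0, 1.702]
ft_force: [-1.6, -1.2, -0.9]
gripper_width: 8.2
grasp_force: 70.3
```

```bash
python3 - <<'E'
from h import *
c,im=shot('wrist'); d,jm=shot('side')
a=im[60:330,120:520]; b=cv2.resize(jm[220:400,130:330],None,fx=1.5,fy=1.5)
cv2.imwrite('pics/w4.png',np.hstack([a,b])[:,:,::-1]); print(a.shape,b.shape)
E
```

```text
(270, 400, 3) (270, 300, 3)
```

View pics/w4.png

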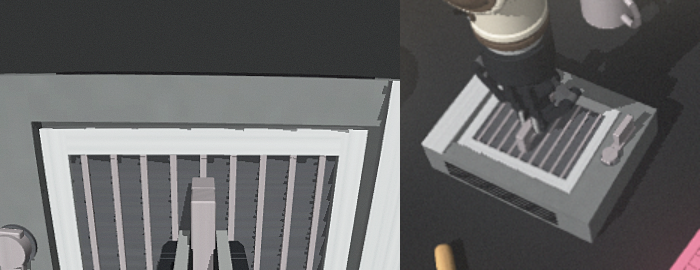

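The filter's +x edge at (367,130) now stands clear of the lip at (390,85), and the fingers hold the bar. I'll lift.

>>> play_rows:
  series:
    - [0, 0, -0.04, 0, 0, 0, -1]
    - [0, 0, -0.05, 0, 0, 0, -1]
    - [0, 0, -0.06, 0, 0, 0, -1]
    - [0, 0, -0.1, 0, 0, 0, -1]
    - [0, 0, -0.2, 0, 0, 0, -1]
    - [0, 0, -0.25, 0, 0, 0, -1]
    - [0, 0, -0.2, 0, 0, 0, -1]
    - [0, 0, -0.1, 0, 0, 0, -1]
    - [0, 0, 0, 0, 0, 0, -1]

```text
time_s: 9.75
tool_pos: [549.1, 232.5, 182.1]
tool_rot: [3.133, -0.001, 1.702]
ft_force: [0.8, 0.9, -3.6]
gripper_width: 8.3
grasp_force: 70.1
```

>>> play_rows:
  series:
    - [-0.1, -0.007, 0, 0, 0, 0, -1]
    - [-0.2, -0.014, 0, 0, 0, 0, -1]
    - [-0.28, -0.02, 0, 0, 0, 0, -1]
    - [-0.28, -0.02, 0, 0, 0, 0, -1]
    - [-0.28, -0.02, 0, 0, 0, 0, -1]
    - [-0.28, -0.02, 0, 0, 0, 0, -1]
    - [-0.28, -0.02, 0, 0, 0, 0, -1]
    - [-0.28, -0.02, 0, 0, 0, 0, -1]
    - [-0.28, -0.02, 0, 0, 0, 0, -1]
    - [-0.28, -0.02, 0, 0, 0, 0, -1]
    - [-0.28, -0.02, 0, 0, 0, 0, -1]
    - [-0.28, -0.02, 0, 0, 0, 0, -1]
    - [-0.28, -0.02, 0, 0, 0, 0, -1]
    - [-0.28, -0.02, 0, 0, 0, 0, -1]
    - [-0.2, -0.014, 0, 0, 0, 0, -1]
    - [-0.1, -0.007, 0, 0, 0, 0, -1]
    - [-0.044, -0.003, 0, 0, 0, 0, -1]
    - [0, 0, 0, 0, 0, 0, -1]

```text
time_s: 11.25
tool_pos: [574.4, -249.2, 175.6]
tool_rot: [-3.139, -0.002, 1.7]
ft_force: [-0.1, 0.2, -3.0]
gripper_width: 8.2
grasp_force: 69.9
```

>>> play_rows:
  series:
    - [0, 0, 0, 0, 0, 0.04, -1]
    - [0, 0, 0, 0, 0, 0.06, -1]
    - [0, 0, 0, 0, 0, 0.07, -1]
    - [0, 0, 0, 0, 0, 0.06, -1]
    - [0, 0, 0, 0, 0, 0.044, -1]
    - [0, 0, 0, 0, 0, 0, -1]
    - [0, 0, 0, 0, 0, 0, -1]

```text
time_s: 11.83
tool_pos: [575.3, -247.2, 176.8]
tool_rot: [-3.14, -0.001, 1.275]
ft_force: [0.2, 0.9, -2.8]
gripper_width: 8.6
grasp_force: 69.9
```

```bash
python3 - <<'E'
from h import *
s=ctrl.get_state();print(s)
for n in('scene','side'):
  c,im=shot(n,n+'5.png')
  for q,z in(('filter',60),('cup',40),('jar',40)):
    for r in ctrl.regions_of(n,q)[:3]: print(n,q,round(r['score'],2),np.round(r['xy']),at(c,r['xy'],z).round())
a=cv2.imread('pics/scene5.png')[100:340,100:450];b=cv2.imread('pics/side5.png')[80:320,200:550]
cv2.imwrite('pics/ab5.png',np.hstack([a,b]))
E
```

```text
{'time_s': 11.8333, 'qpos': array([-5.98705182e-01,  3.32419221e-01,  1.50013065e+00,  3.47162599e-04,
        1.31038534e+00, -3.02976511e-01]), 'dq': array([-0.00750175,  0.00027491, -0.00563602, -0.00125607, -0.00255155,
       -0.00705049]), 'tau': array([-2.62325001e-02, -4.76311755e+01, -3.39166009e+01, -1.27908515e-02,
        3.02660548e-03,  1.34921358e-01]), 'tool_pos': array([ 575.25154453, -247.18845462,  176.78359222]), 'tool_rot': array([-3.14041128e+00, -7.20636952e-04,  1.27497762e+00]), 'ft_force': array([ 0.20228728,  0.87409291, -2.84653979]), 'torque': array([ 0.04482019,  0.06342861, -0.01052658]), 'grasp_force': 69.94277358055115, 'gripper_width': 8.644212304707947}
scene filter 0.94 [346. 176.] [ 319. -134.   60.]
scene filter 0.69 [500. 318.] [314. 311.  60.]
scene cup 0.6 [264. 288.] [610.   3.  40.]
scene jar 0.66 [348. 234.] [405. -13.  40.]
side filter 0.92 [349. 106.] [ 632. -363.   60.]
side filter 0.87 [336. 430.] [260. 318.  60.]
side filter 0.7 [438. 229.] [ 295. -124.   60.]
side cup 0.85 [271. 216.] [598.   8.  40.]
side cup 0.28 [345. 160.] [ 557. -213.   40.]
side jar 0.95 [360. 249.] [406. -14.  40.]
```

View pics/ab5.png

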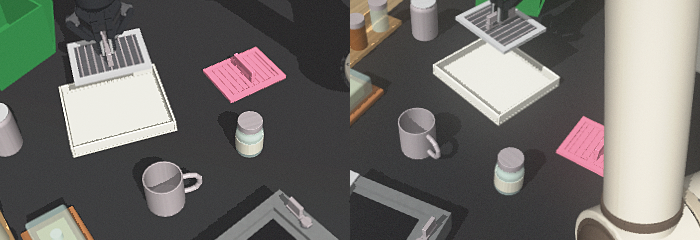

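The filter is held level over the tray and lined up with it. I'll lower it.

>>> play_rows:
  series:
    - [0, 0, 0.1, 0, 0, 0, -1]
    - [0, 0, 0.2, 0, 0, 0, -1]
    - [0, 0, 0.28, 0, 0, 0, -1]
    - [0, 0, 0.28, 0, 0, 0, -1]
    - [0, 0, 0.2, 0, 0, 0, -1]
    - [0, 0, 0.1, 0, 0, 0, -1]
    - [0, 0, 0.04, 0, 0, 0, -1]
    - [0, 0, 0.03, 0, 0, 0, -1]
    - [0, 0, 0.02, 0, 0, 0, -1]
    - [0, 0, 0.015, 0, 0, 0, -1]
    - [0, 0, 0, 0, 0, 0, -1]
    - [0, 0, 0, 0, 0, 0, -1]

```text
time_s: 13.23
tool_pos: [576.1, -249.3, 26.7]
tool_rot: [3.14, 0.001, 1.271]
ft_force: [-0.5, 0.4, -3.6]
gripper_width: 8.3
grasp_force: 69.9
```

>>> play_rows:
  series:
    - [0, 0, 0.012, 0, 0, 0, -1]
    - [0, 0, 0.012, 0, 0, 0, -1]
    - [0, 0, 0.012, 0, 0, 0, -1]
    - [0, 0, 0.008, 0, 0, 0, -1]
    - [0, 0, 0, 0, 0, 0, -1]
    - [0, 0, 0, 0, 0, 0, -1]

```text
time_s: 13.73
tool_pos: [575.7, -249.1, 22.1]
tool_rot: [3.141, 0.0, 1.272]
ft_force: [-4.3, 3.2, 8.5]
gripper_width: 8.4
grasp_force: 71.7
```

>>> play_rows:
  series:
    - [0, 0, 0, 0, 0, 0, -0.7]
    - [0, 0, 0, 0, 0, 0, -0.5]
    - [0, 0, 0, 0, 0, 0, -0.2]
    - [0, 0, 0, 0, 0, 0, 0]
    - [0, 0, 0, 0, 0, 0, 0]
    - [0, 0, -0.05, 0, 0, 0, 0]
    - [0, 0, -0.15, 0, 0, 0, 0]
    - [0, 0, -0.25, 0, 0, 0, 0]
    - [0, 0, -0.3, 0, 0, 0, 0]
    - [0, 0, -0.3, 0, 0, 0, 0]
    - [0, 0, -0.3, 0, 0, 0, 0]
    - [0, 0, -0.2, 0, 0, 0, 0]
    - [0, 0, 0, 0, 0, 0, 0]
    - [0, 0, 0, 0, 0, 0, 0]

```text
time_s: 14.9
tool_pos: [576.4, -249.5, 208.8]
tool_rot: [3.137, 0.001, 1.271]
ft_force: [-0.7, -0.0, -0.3]
gripper_width: 42.9
grasp_force: 0.0
```

```bash
python3 - <<'E'
from h import *
for n in('scene','side','wrist'): shot(n,n+'6.png')
print(ctrl.get_state()['time_s'],ctrl.get_state()['gripper_width'])
a=cv2.imread('pics/scene6.png')[130:400,130:450];b=cv2.imread('pics/wrist6.png')[60:330,120:560]
cv2.imwrite('pics/ab6.png',np.hstack([a,b]))
E
```

```text
15.05 42.7559480299916
```

View pics/ab6.png

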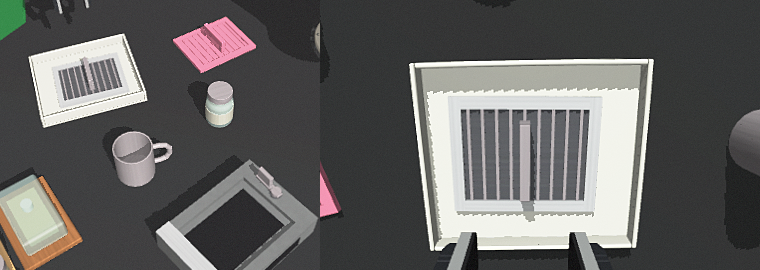

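The filter lies flat in the tray with its pull up (pull at (525,165) in the right-hand crop). The tab is aside, and the cup and jar are where they were.

```bash
python3 -c "
from rig import ctrl
print(ctrl.finish_job())"
```

```text
the job is handed in; nothing more can be done
None
```

The job is handed in at about 15 s: the tab is fully aside, the filter lies flat in the wash tray with its pull up, and the last picture shows the cup and jar undisturbed.

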